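Brace the square jar in its block and twist off the tight cap

ROBOT

A 7-joint arm with a two-finger parallel gripper is mounted at the origin on a cart in front of the work surface, level with it; the furniture and walls round the work are solid. World frame = base frame: x ahead of the robot, y to its left, z up, the work surface at z = 0. Lengths are in m, angles in rad, forces in N, time in s.
With the tool pointing down it reaches from about 0.35 to 0.9 m from the base axis. Payload 8.1 kg.
Tool frame: the origin (TCP) lies between the finger pads, 19 mm behind the fingertips; this is the grasp point; z points along the fingers, y is the direction in which the jaws open and shut (so a half turn about z gives the same grasp; the last joint's range is limited). The gripper opens to 92 mm and grips with 3 to 60 N. Pads are 19 mm wide; open, the fingers measure 130 mm over their backs; the gripper's body (75 mm by 190 mm) begins 47 mm behind the grasp point.
Start: joints at [-1.235, 0.434, 0.025, 1.573, -0.012, 1.134, -0.075], TCP at [0.266, 0.566, 0.246] pointing down, gripper open.
Joint ranges: [-2.62, 2.62], [-0.44, 2.09], [-1.27, 1.32], [0.08, 2.57], [-1.32, 4.46], [0.12, 2], [-2.74, 2.74]. Speed limits (rad/s): [2.22, 2.22, 3.01, 3.01, 3.14, 3.14, 3.14].

INTERFACE

Orientations are given as a rotation vector (axis times angle).
In Python, from cell import monitor, imaging, workorder, outline_of gives the robot as it stands.
- The arm moves only by the tool move_arm, never from a script. Its argument "series" is a list of rows, each a list of 6 numbers: the shift along the world's x, y, z in cm, then the turn, a rotation vector about the world's x, y, z in degrees. A call has 1 to 8 rows; each row shifts and turns the commanded pose from where the row before left it; what a row does not reach is not made up. A row lasts 1/10 s, in which the tool goes at most 50 mm and 8.59 degrees, less where a joint would pass 70% of its speed; a pose out of reach is approached as far as the arm can. A call with a gripper value outside its range is refused whole. "grip" is the opening, from 0 (shut) to 1 (fully open), set as the call begins (left out, the last holds). The fingers move at their own pace and stop on an object; "force" is the grip in N (left out, the last holds). Time passes only in rows, so rows that do not move let the fingers close. It gives the time, the measured TCP pose, the force and the opening at its end, in the units of the state.
- monitor.observe(): the state, without advancing time (a new reading comes with each control period).
- imaging.get_image(name): name is "scene" or "top"; returns a dict with "color" (400x640x3 uint8, red, green, blue), "fx", "fy", "cx", "cy" (pixels), "rvec" (rotation vector, rad) and "tvec" (3), from world to camera coordinates, as OpenCV has them. Camera axes: x right, y down, z forward; pixel columns grow to the right and rows downward; lengths in m; the calibration is good to about 2 mm. A picture is of the moment at which its call begins. There is no depth.
- workorder.sign_off(): hands the job in, once; it reports no verdict.
Trained networks look in the newest picture that a camera, given by its name, has taken for a name from the list of things; names that differ only in an ending like _2 or _b are one class to them, and where a whole thing is asked for, a point or a joint stands for the part that bears it (a point fixed in the world has none). Each returns a list of dicts, best first, with "p" (0 to 1); they miss things now and then, are a little off and sometimes report something else, mostly with a low value. They report only what shows in the picture. A call takes as long as a camera call. They do not tell look-alikes from the thing itself.
- outline_of(camera, thing): "mask" (400x640 bool, what is visible of it) and "rect" ([left, top, width, height] in pixels, round what is visible of it).
The state is a dict: "clock": time; "joints": joint angles; "dq": joint speeds; "joint_efforts": joint torques, N m; "position": TCP position; "ee_rot": TCP orientation; "force": force on the tool from outside, world axes, zero at the start; "ft_torque": the same for the moment, N m; "width": opening from 0.0 (shut) to 1.0 (fully open).
Only numpy, scipy, OpenCV 4.12 (cv2) and the standard library are available. Lean on these libraries where they do the work, as an engineer would, in place of code of your own. Each camera call takes 0.05 s, during which the arm holds its last target. There are 200 camera calls.

TASK

Set the square glass jar, cap on, upright and right down in the square recess of the wooden block, which keeps it from turning, without tipping it over. Then twist the tight cap anticlockwise about a quarter turn, stopping once it lets go, and lift it straight off. Finish still holding the cap level in the gripper, a few centimetres straight above the jar's mouth, with the jar still down in the block, and leave the other things where they stand.

Things in the scene. Friction and masses are not known exactly. Their poses are not given: they have to be found in the camera images.
- jar: Small square clear-glass jar with pinkish-brown contents, loose, about 0.3 kg. Body 56 x 56 mm, upright flat sides, 64 mm tall to its flat shoulder; 86.5 mm tall with the cap on. Origin: centre of the underside; z up; x, y across the flats (repeats every quarter turn). Unbraced, it simply turns with the cap.
- cap: Round bare-metal twist-off cap, 54 mm wide, 19.5 mm tall, 35 g, a separate body. Origin: centre of its lower edge; z up. On the jar this edge is 67 mm above the jar's underside, 3 mm above the shoulder: keep fingertips above the shoulder (TCP at about the cap's top). Lugs inside hook under lips of the neck; it cannot be pulled off until turned, and does not rise as it turns.
- seal (a joint): Turn of the cap's white inner seal ring on the jar, rad: 0 tight, grows anticlockwise from above. The cap turns it (0.06 rad play) against 0.4 N m friction; it stays where left, so regrasping works. The cap lifts off freely from 1.1 to 2.5 rad; farther on it hooks again. The ring, 35 mm wide, stays on the jar's mouth, top 84 mm above the jar's underside.
- block: Wooden block 112 x 112 x 30 mm fixed to the worktop, four screws in its corners. In its top centre a square recess 61 x 61 mm, 22 mm deep, sides parallel to the block's, mouth chamfered 3 mm; the jar can turn about 0.09 rad in it before its walls stop it. Origin: centre of the underside; z up, x and y along its sides (repeats every quarter turn).
- block_floor (a point): Centre of the recess floor, 8 mm above the worktop; axes as the block's. A seated jar's origin lies here, its cap top then 94.5 mm above the worktop.
- salt_shaker: Bystander: salt shaker, 44 mm wide, 90 mm tall; origin at the centre of the underside.
- tomato_tin: Bystander: low round food tin, 75 mm wide, 58 mm tall; origin at the centre of the underside.
- round_jar: Bystander: round closed jam jar, 69 mm wide, 99 mm tall (not the square jar); origin at the centre of the underside.
- tape_roll: Bystander: roll of tape lying flat, 104 mm wide, 25 mm tall; origin at the centre of the underside.
- egg_box: Bystander: closed egg box, 106 x 156 mm, 72 mm tall; origin at the centre of the underside.
There are look-alikes about, which are no part of the job. Several things have the shape of the cap; the one meant has the colours described above.

How it is judged:
By the outcome, as a careful person would: the job done as asked, in the order asked, and still so for the second after the job is handed in, while the arm keeps its last pose, push and grip.
It also fails if it takes over 64 s, if anything falls off the work surface, if the arm or the gripper's body presses on something with over 40 N, if the wrist force passes 120 N, or if a joint passes its speed limit or range.

## Working session

There is one attempt and no reset: what is moved stays moved. The work goes in short steps, Python scripts to look and compute and a tool call to move; the robot and the scene stay as the last step left them, time stands still between calls to the robot, and variables do not carry over. Pictures are saved under pics/ and viewed, about 8 in all and at most 12, crops included, and the job is handed in when it is done.

Besides the shell and the picture viewer there is one more tool, called as name([rows], argument=value, ...), one row to a line, values as JSON. move_arm: Moves the arm, as the interface text tells. Its arguments: {"type":"object","properties":{"series":{"type":"array"},"grip":{"type":"number"},"force":{"type":"number"}},"required":["series"]}

```bash
mkdir -p pics; cat > h.py <<'E'
import numpy as np, cv2
from cell import monitor, imaging, workorder, outline_of
def cam(n):
    d=imaging.get_image(n); R=cv2.Rodrigues(np.array(d['rvec'],float))[0]; t=np.array(d['tvec'],float).ravel()
    K=np.array([[d['fx'],0,d['cx']],[0,d['fy'],d['cy']],[0,0,1.]]); return d['color'],K,R,t
def back(K,R,t,u,v,z):
    r=R.T@np.linalg.inv(K)@np.array([u,v,1.]); c=-R.T@t; return c+r*(z-c[2])/r[2]
def proj(K,R,t,p):
    q=K@(R@np.array(p,float)+t); return q[:2]/q[2]
def save(n,im,s=1): cv2.imwrite('pics/'+n,cv2.resize(im[:,:,::-1],None,fx=s,fy=s,interpolation=cv2.INTER_CUBIC))
E
python3 - <<'E'
from h import *
ims=[]
for n in('scene','top'):
    im,K,R,t=cam(n); save(n+'0.png',im,1.25); print(n,K[0,0],-R.T@t,R[2])
    for th in('jar','cap','block'):
        for o in outline_of(n,th)[:4]: print(th,round(o['p'],2),o['rect'])
s=monitor.observe();print({k:np.round(s[k],3) for k in s})
E
```

```text
scene 386.4190968061833 [ 0.23753696 -0.72954818  0.55408721] [ 0.33765873  0.79048461 -0.51099966]
jar 0.89 [311.2, 268.3, 39.8, 40.0]
cap 0.85 [315.3, 252.4, 30.5, 26.5]
cap 0.84 [304.5, 249.1, 19.3, 24.7]
cap 0.61 [270.1, 302.8, 30.4, 25.2]
cap 0.59 [370.8, 277.4, 33.0, 23.0]
block 0.89 [233.8, 171.4, 53.3, 32.9]
top 461.00330200499144 [ 0.47053599 -0.00561457  1.24388905] [ 0.06324     0.01583812 -0.99787267]
jar 0.76 [397.6, 217.0, 19.5, 27.1]
cap 0.78 [364.7, 211.5, 24.4, 20.8]
cap 0.7 [406.4, 256.5, 21.7, 24.4]
cap 0.69 [406.7, 215.3, 23.0, 22.5]
cap 0.52 [417.3, 179.5, 22.1, 17.2]
block 0.95 [213.8, 199.5, 52.9, 54.9]
{'clock': np.float64(0.4), 'joints': array([-1.235,  0.435,  0.025,  1.573, -0.012,  1.134, -0.075]), 'dq': array([-0.   , -0.001, -0.002, -0.   ,  0.001,  0.002, -0.001]), 'joint_efforts': array([-2.0000e-03, -6.6698e+01,  9.8200e-01, -3.1441e+01, -6.1000e-02,
        3.5000e-02,  0.0000e+00]), 'position': array([0.266, 0.566, 0.245]), 'ee_rot': array([-0.684, -3.066,  0.   ]), 'force': array([0.521, 1.05 , 0.086]), 'ft_torque': array([ 0.037, -0.042,  0.012]), 'width': np.float64(1.007)}
```

View pics/scene0.png

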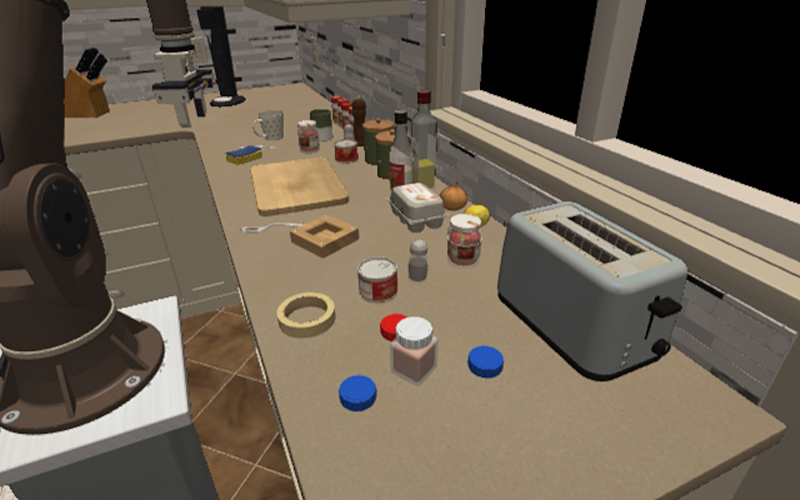

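View pics/top0.png

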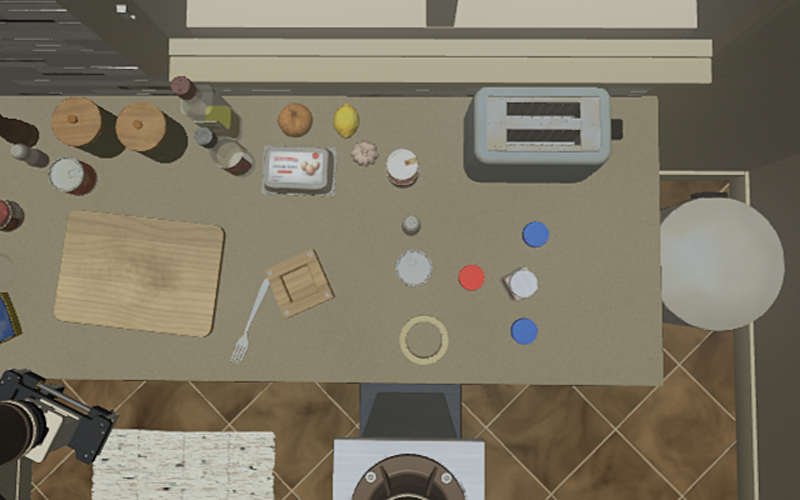

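The scene view shows the square jar with pinkish contents and a bare-metal cap at about (414,347). The cap-shaped things are that metal cap, a red cap at (393,326), and blue caps at (357,392) and (486,361). Only the metal one on the square jar fits. The block is at (325,235). In the top view the jar is at (521,284) and the block at (299,284). I'll fit the poses from both cameras and confirm them in one crop.

```bash
cat > fit.py <<'E'
from h import *
from scipy.optimize import minimize
def box(p,w,z0,z1):
    x,y,a=p; c,s=np.cos(a),np.sin(a); return [(x+w/2*(c*i-s*j),y+w/2*(s*i+c*j),z) for z in(z0,z1) for i,j in((1,1),(-1,1),(-1,-1),(1,-1))]
def disc(x,y,d,z0,z1): return [(x+d/2*np.cos(a),y+d/2*np.sin(a),z) for z in(z0,z1) for a in np.linspace(0,2*np.pi,33)]
def hull(C,pts):
    q=np.array([proj(*C,p) for p in pts],np.float32); return cv2.convexHull(q)
def fill(C,ps):
    m=np.zeros((1600,2560),np.uint8)
    for h in ps: cv2.fillConvexPoly(m,np.round(((h+.5)*4-.5)*16).astype(np.int32),1,shift=4)
    return cv2.resize(m.astype(np.float32),(640,400),interpolation=cv2.INTER_AREA)
def fit(masks,cams,gen,p0):
    def cost(p): return sum(np.abs(fill(cams[n],[hull(cams[n],g) for g in gen(p)])-masks[n]).sum()/masks[n].sum() for n in masks)
    best=None
    for a in np.arange(0,np.pi/2,np.pi/12):
        s=np.array([[p0[0],p0[1],a],[p0[0]+.01,p0[1],a],[p0[0],p0[1]+.01,a],[p0[0],p0[1],a+.15]])
        r=minimize(cost,s[0],method='Nelder-Mead',options=dict(initial_simplex=s,xatol=2e-4,fatol=1e-4,maxiter=90))
        if best is None or r.fun<best.fun: best=r
    return best
jar=lambda z=0:(lambda p:[box(p,.056,z,z+.064),disc(p[0],p[1],.054,z+.067,z+.0865)])
block=lambda p:[box(p,.112,0,.03)]
E
python3 - <<'E'
from fit import *
ims,cams,mj,mb={},{},{},{}
for n in('scene','top'):
    im,*C=cam(n); ims[n]=im;cams[n]=C
    j=outline_of(n,'jar')[0]; m=j['mask'].astype(bool)
    cs=outline_of(n,'cap')
    # metal cap: low saturation, touching jar
    for o in cs:
        k=o['mask'].astype(bool); c=im[k].mean(0); print(n,'cap',o['rect'],c.round())
        if np.ptp(c)<40 and np.hypot(o['rect'][0]-j['rect'][0],o['rect'][1]-j['rect'][1])<25: m=m|k
    mj[n]=m.astype(np.float32); b=outline_of(n,'block')[0]['mask'].astype(np.uint8)
    h=cv2.convexHull(cv2.findNonZero(b)); cv2.fillConvexPoly(b,h,1); mb[n]=b.astype(np.float32)
def rough(m,z):
    v,u=np.nonzero(m); return back(*cams['top'],u.mean(),v.mean(),z)
out=[]
for nm,ms,g,z in(('jar',mj,jar(),.05),('block',mb,block,.02)):
    p0=rough(ms['top'],z)
    r=fit(ms,cams,g,p0); print(nm,p0.round(3),r.x.round(4),np.degrees(r.x[2]),r.fun)
    for n in ms:
        r1=fit({n:ms[n]},cams,g,p0); print('  ',n,r1.x.round(4),r1.fun)
    for n in ms:
        h=hull(cams[n],sum(g(r.x),[])); c=h.mean((0,1)).astype(int)
        im=ims[n][c[1]-32:c[1]+32,c[0]-32:c[0]+32]; im=cv2.resize(im,None,fx=6,fy=6,interpolation=cv2.INTER_CUBIC)[:300]
        for q in g(r.x):
            pts=np.array([proj(*cams[n],p) for p in q]); k=len(q)//2
            for e in(pts[:k],pts[k:]): cv2.polylines(im,[np.round((e-c+32.5)*6-.5).astype(np.int32)],True,(0,255,0),1)
        out.append(im)
save('fit0.png',np.vstack([np.hstack(out[:2]),np.hstack(out[2:])]))
E
```

```text
scene cap [269.7, 302.3, 32.0, 25.5] [ 36.  76. 157.]
scene cap [304.8, 252.2, 18.2, 22.0] [178.  35.  31.]
scene cap [373.9, 279.3, 27.7, 21.2] [ 33.  73. 154.]
top cap [415.0, 178.8, 23.8, 19.5] [ 79. 111. 168.]
top cap [408.0, 214.9, 17.9, 23.3] [176. 181. 186.]
top cap [408.0, 256.0, 19.5, 20.0] [ 78. 110. 167.]
top cap [365.9, 208.0, 23.1, 25.8] [198.  83.  75.]
jar [ 0.482 -0.223  0.05 ] [ 0.4828 -0.2245  0.5417] 31.03580181140632 1.0696240663528442
   scene [ 0.4865 -0.2245  0.7618] 0.8821699023246765
   top [ 0.482  -0.2243  0.4634] 0.1010996401309967
block [0.479 0.238 0.02 ] [0.4799 0.2381 0.4297] 24.619823284301333 0.09016456454992294
   scene [0.4821 0.2399 0.4301] 0.036036036908626556
   top [0.4788 0.2377 0.4182] 0.027623774483799934
```

View pics/fit0.png

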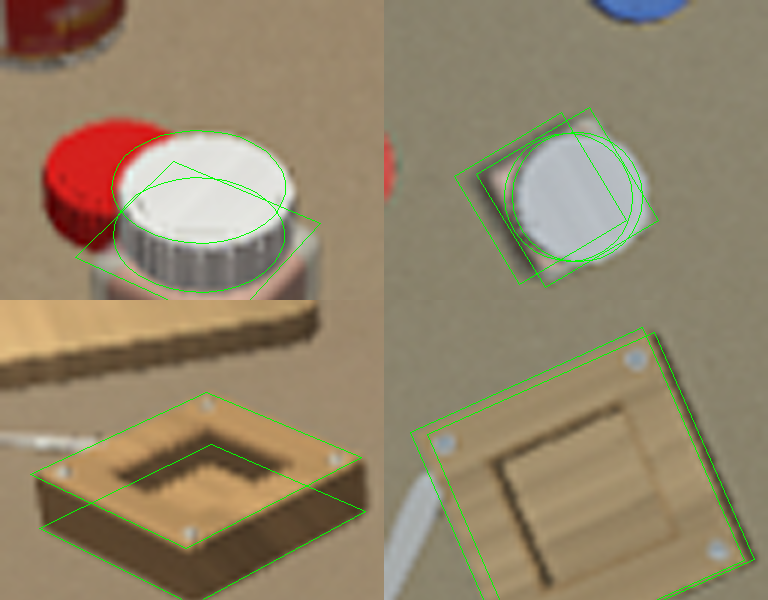

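The crop confirms a square jar with a white/grey metal cap, separate from the red one beside it. The block fit is good. The scene mask of the jar missed the cap, so I'll measure the jar once more and start the approach. The approach first goes up and over: the jar is at about (0.483, -0.226) and the TCP at (0.266, 0.566, 0.245).

```bash
python3 - <<'E'
from fit import *
cams,mj={},{}
for n,w in(('scene',(325,277)),('top',(417,227))):
    im,*C=cam(n); cams[n]=C
    m=np.zeros((400,640),bool)
    for k in range(6):
        for th in('jar','cap','seal'):
            for o in outline_of(n,th):
                r=o['rect']; c=im[o['mask'].astype(bool)].mean(0)
                if abs(r[0]+r[2]/2-w[0])<16 and abs(r[1]+r[3]/2-w[1])<24 and np.ptp(c)<60: m|=o['mask'].astype(bool)
        if n=='scene' and m[255:268,315:345].sum()>150: break
        if k<5 and n=='scene': im,*_=cam(n)
        else: break
    b=m.astype(np.uint8); v,u=np.nonzero(b); print(n,u.min(),u.max(),v.min(),v.max(),b.sum())
    mj[n]=m.astype(np.float32)
    r=fit({n:mj[n]},cams,jar(),(.482,-.225)); print(n,r.x.round(4),np.degrees(r.x[2]).round(1),r.fun)
r=fit(mj,cams,jar(),(.482,-.225)); print('both',r.x.round(4),np.degrees(r.x[2]).round(1),r.fun)
E
```

```text
scene 312 350 252 308 1675
scene [ 0.486  -0.2239  0.6555] 37.6 0.06432835757732391
top 399 429 214 241 578
top [ 0.4822 -0.225   0.497 ] 28.5 0.11743079870939255
both [ 0.4835 -0.2245  0.5477] 31.4 0.23092973232269287
```

move_arm([
  [1, -5, 0, 0, 0, -6],
  [2, -5, 0, 0, 0, -6],
  [3, -4, 0, 0, 0, -6],
  [3, -4, 0, 0, 0, -6],
  [3, -4, 0, 0, 0, -6],
  [3, -4, 0, 0, 0, -6],
  [3, -4, 0, 0, 0, 0],
  [3, -4, 0, 0, 0, 0],
], grip=1)

```text
clock: 2.0
position: [0.4749, 0.2287, 0.2459]
ee_rot: [1.598, 2.705, 0.001]
force: [-0.2, 0.7, 0.4]
width: 1.0
```

move_arm([
  [0.2, -4.5, 0, 0, 0, 3],
  [0.2, -5, 0, 0, 0, 0],
  [0.2, -5, 0, 0, 0, 0],
  [0.2, -5, 0, 0, 0, 0],
  [0, -5, 0, 0, 0, 0],
  [0, -5, 0, 0, 0, 0],
  [0, -5, 0, 0, 0, 0],
  [0, -5, -2, 0, 0, 0],
])

```text
clock: 2.8
position: [0.4831, -0.1637, 0.2289]
ee_rot: [1.525, 2.741, 0.003]
force: [2.3, -0.3, 0.0]
width: 0.997
```

move_arm([
  [0.1, -4, -2, 0, 0, 0],
  [0, -2, -2, 0, 0, 0],
  [0, 0, -1, 0, 0, 0],
  [0, 0, 0, 0, 0, 0],
])

```text
clock: 3.2
position: [0.4821, -0.2204, 0.1757]
ee_rot: [-1.526, -2.743, 0.001]
force: [-0.7, 0.2, 0.5]
width: 1.002
```

```bash
python3 - <<'E'
from h import *
s=monitor.observe();p=s['position'];R=cv2.Rodrigues(np.array(s['ee_rot']))[0];print(p,np.degrees(np.arctan2(R[1,1],R[0,1])),R[:,2].round(3),s['joints'])
out=[]
for n in('scene','top'):
    im,*C=cam(n); u=proj(*C,[.484,-.2245,.06]).astype(int)
    out.append(im[u[1]-60:u[1]+40,u[0]-65:u[0]+65])
save('appr.png',np.hstack(out),3)
E
```

```text
[ 0.48205456 -0.22043581  0.17567395] 31.806938923135277 [-0.003  0.001 -1.   ] [-0.04126699  0.37625419  0.49015253  1.91972666 -0.22222565  0.90149591
  1.11429837]
```

View pics/appr.png

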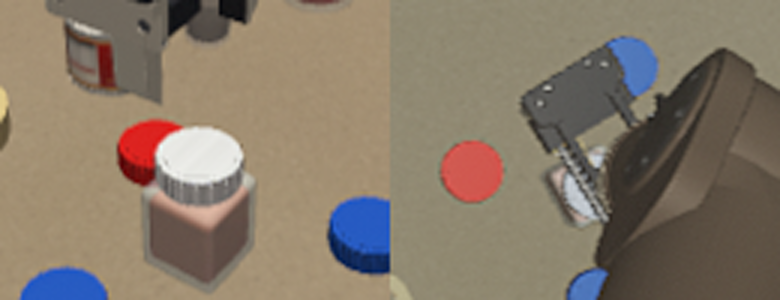

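The left half shows the jar clear below the gripper, base corner at (205,285). Nothing stands in the path, so I'll descend to TCP z of about 0.052.

move_arm([
  [0.1, -0.2, -2, 0, 0, 0],
  [0.1, -0.2, -2, 0, 0, 0],
  [0, 0, -2, 0, 0, 0],
  [0, 0, -2, 0, 0, 0],
  [0, 0, -2, 0, 0, 0],
  [0, 0, -1.2, 0, 0, 0],
  [0, 0, -1, 0, 0, 0],
  [0, 0, 0, 0, 0, 0],
])

```text
clock: 4.1
position: [0.4849, -0.2242, 0.0546]
ee_rot: [-1.525, -2.746, -0.0]
force: [0.1, -0.1, -0.8]
width: 1.001
```

move_arm([
  [0, 0, 0, 0, 0, 0],
  [0, 0, 0, 0, 0, 0],
  [0, 0, 0, 0, 0, 0],
  [0, 0, 0, 0, 0, 0],
  [0, 0, 0, 0, 0, 0],
  [0, 0, 0, 0, 0, 0],
], grip=0, force=15)

```text
clock: 4.7
position: [0.4846, -0.2255, 0.0552]
ee_rot: [1.527, 2.745, -0.001]
force: [-3.6, -2.2, 6.4]
width: 0.613
```

move_arm([
  [0, 0, 0, 0, 0, 0],
  [0, 0, 0, 0, 0, 0],
  [0, 0, 0.5, 0, 0, 0],
  [0, 0, 1, 0, 0, 0],
  [0, 0, 2, 0, 0, 0],
  [0, 0, 3, 0, 0, 0],
  [0, 0, 3, 0, 0, 0],
  [0, 0, 3, 0, 0, 0],
], force=30)

```text
clock: 5.5
position: [0.4846, -0.2246, 0.1815]
ee_rot: [-1.526, -2.746, -0.0]
force: [0.2, 0.2, -4.5]
width: 0.61
```

move_arm([
  [0, 1, 1, 0, 0, 0],
  [0, 3, 0, 0, 0, 0],
  [0, 4, 0, 0, 0, 0],
  [0, 4, 0, 0, 0, 0],
  [0, 4, 0, 0, 0, 0],
  [0, 4, 0, 0, 0, 0],
  [0, 4, 0, 0, 0, 0],
  [0, 4, 0, 0, 0, -3.5],
])

```text
clock: 6.3
position: [0.4837, 0.0575, 0.1894]
ee_rot: [-1.609, -2.697, 0.001]
force: [1.8, -0.4, -4.2]
width: 0.609
```

move_arm([
  [0, 4, 0, 0, 0, -4],
  [0, 4, 0, 0, 0, 0],
  [0, 4, 0, 0, 0, 0],
  [-0.1, 3, 0, 0, 0, 0],
  [-0.2, 2, 0, 0, 0, 0],
  [0, 1, 0, 0, 0, 0],
  [0, 0, 0, 0, 0, 0],
  [0, 0, 0, 0, 0, 0],
])

```text
clock: 7.1
position: [0.4818, 0.2338, 0.1897]
ee_rot: [1.704, 2.639, -0.002]
force: [-0.1, -0.3, -4.3]
width: 0.612
```

```bash
python3 - <<'E'
from h import *
s=monitor.observe();p=s['position'];R=cv2.Rodrigues(np.array(s['ee_rot']))[0];print(p,np.degrees(np.arctan2(R[1,1],R[0,1])),R[:,2].round(3),s['joints'],s['width'],s['force'])
im,*C=cam('scene'); 
import numpy as np
u=proj(*C,[p[0],p[1],.08]).astype(int)
o=u-[65,50]; c=cv2.resize(im[o[1]:o[1]+100,o[0]:o[0]+130],None,fx=6,fy=6,interpolation=cv2.INTER_CUBIC)
from fit import box,disc
for q in(box((p[0],p[1],.427),.056,p[2]-.0552,p[2]+.0088),disc(p[0],p[1],.054,p[2]+.0118,p[2]+.0313),box((.4821,.2399,.4301),.061,.03,.03)):
    e=np.array([proj(*C,x) for x in q]);k=len(q)//2
    for g in(e[:k],e[k:]): cv2.polylines(c,[np.round((g-o+.5)*6-.5).astype(np.int32)],True,(0,255,0),1)
save('held.png',c)
E
```

```text
[0.48175659 0.23381027 0.18965356] 24.30418650492325 [-0.001 -0.001 -1.   ] [-0.84689014  0.35598088  0.38829223  1.8866956  -0.16443771  0.93087767
  0.04230782] 0.6118901848823124 [-0.13105084 -0.32918541 -4.28022809]
```

View pics/held.png

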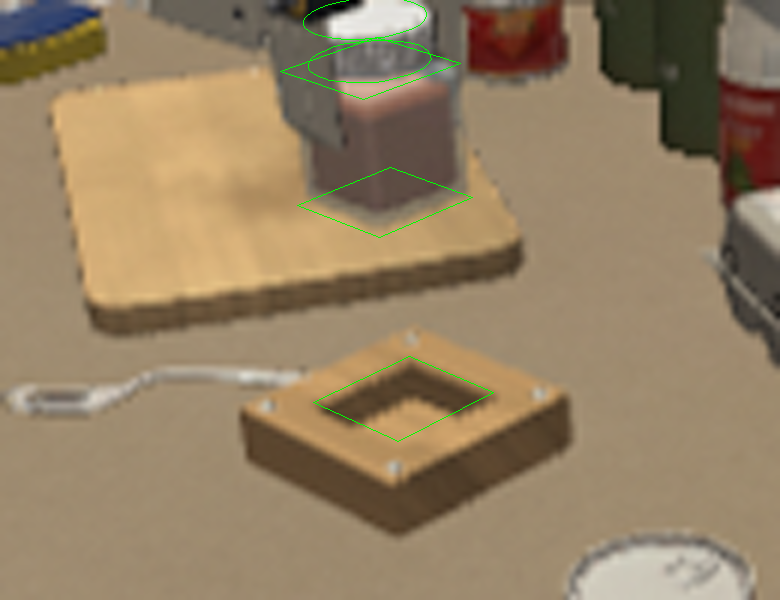

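The held jar's base corner is at (380,222), the recess is centred at about (405,400), and their yaws match. I'll bring the jar to just above the mouth and compare again there.

move_arm([
  [-0.1, 0.4, -1, 0, 0, 0],
  [0, 0, -2, 0, 0, 0],
  [0, 0, -2, 0, 0, 0],
  [0, 0, -2, 0, 0, 0],
  [0, 0, -1.8, 0, 0, 0],
  [0, 0, -1, 0, 0, 0],
  [0, 0, 0, 0, 0, 0],
  [0, 0, 0, 0, 0, 0],
])

```text
clock: 7.95
position: [0.4812, 0.2388, 0.0922]
ee_rot: [1.704, 2.639, 0.0]
force: [-0.2, 0.0, -4.6]
width: 0.612
```

```bash
python3 - <<'E'
from fit import *
s=monitor.observe();p=s['position'];print(p,s['width'],s['force'])
im,*C=cam('scene'); C={'scene':C}
m=np.zeros((400,640),bool)
for o in outline_of('scene','jar')[:1]: print(o['rect'],o['p']); m=o['mask']
o=proj(*C['scene'],[p[0],p[1],.05]).astype(int)-[50,45]; c=cv2.resize(im[o[1]:o[1]+75,o[0]:o[0]+100],None,fx=8,fy=8,interpolation=cv2.INTER_CUBIC)
q=box((.4821,.2399,.4301),.056,.03,.03+.064)
e=np.array([proj(*C['scene'],x) for x in q])
for g in(e[:4],e[4:]): cv2.polylines(c,[np.round((g-o+.5)*8-.5).astype(np.int32)],True,(0,255,0),1)
save('above.png',c)
E
```

```text
[0.48123588 0.2387717  0.09221738] 0.6115546401182897 [-0.15753197  0.01952468 -4.55296605]
[246.2, 159.5, 25.5, 26.1] 0.57
```

View pics/above.png

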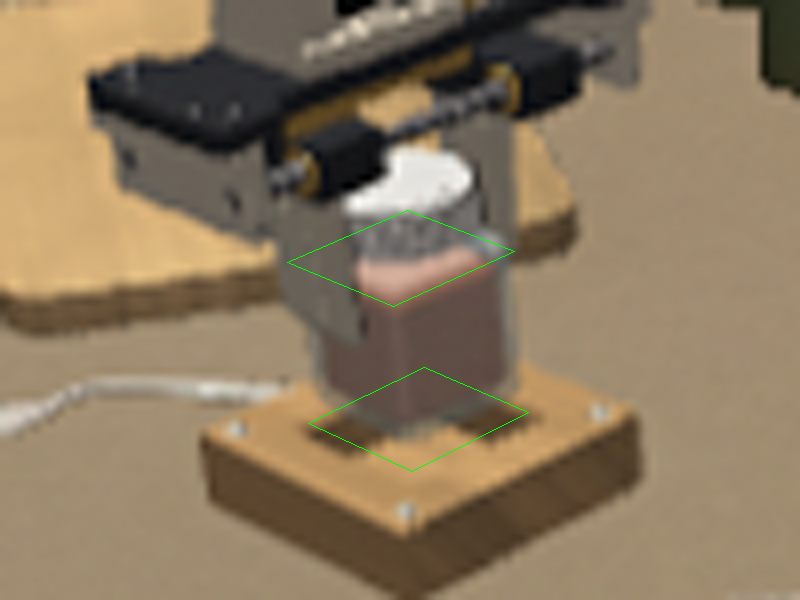

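The jar is squarely over the recess laterally, but the base corner at (405,435) sits about 2 px above my prediction. I'll check whether the same offset was already there on the table, which would point to rounded glass corners.

```bash
python3 - <<'E'
from fit import *
im,*C=cam('scene')
a=cv2.imread('pics/appr.png')
u=proj(*C,[.484,-.2245,.06]).astype(int)-[65,60]
q=box((.484,-.2245,np.radians(32)),.056,0,.064)
print('table pred corners in appr px',[((proj(*C,x)-u+.5)*3).round(0) for x in q[:4]])
s=monitor.observe()['position']; o=proj(*C,[s[0],s[1],.05]).astype(int)-[50,45]
q=box((s[0],s[1],.426),.056,s[2]-.0552,.1)
print('now pred in above px',[((proj(*C,x)-o+.5)*8).round(0) for x in q[:4]])
for d in([0,.01,0],[0,0,.01]): print(d,(proj(*C,s+d)-proj(*C,s))*8,(proj(*C,np.array([.484,-.2245,0])+d)-proj(*C,[.484,-.2245,0]))*3)
j=cv2.resize(a[:300,100:300],None,fx=3.6,fy=3.6,interpolation=cv2.INTER_CUBIC)[540:]
k=cv2.imread('pics/above.png')[300:500,250:600]
k=cv2.resize(k,None,fx=1.6,fy=1.6)
W=max(j.shape[1],k.shape[1]); pad=lambda m:cv2.copyMakeBorder(m,0,0,0,W-m.shape[1],cv2.BORDER_CONSTANT)
cv2.imwrite('pics/cmp.png',pad(j)); print(j.shape)
E
```

```text
table pred corners in appr px [array([184., 213.]), array([138., 263.]), array([212., 298.]), array([255., 245.])]
now pred in above px [array([414., 350.]), array([297., 406.]), array([400., 453.]), array([518., 395.])]
[0, 0.01, 0] [ -8.20929753 -10.85030096] [-6.60594108 -9.79083525]
[0, 0, 0.01] [ -2.85160746 -26.01668251] [ -0.03071015 -11.17903893]
(540, 720, 3)
```

View pics/cmp.png

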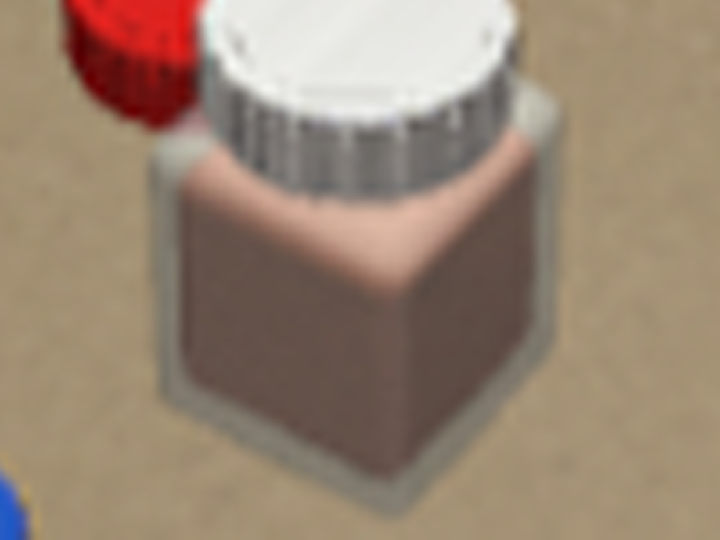

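The table shot's corner at (395,515) shows a similar offset, which fits rounded glass corners. The lateral fit is good, so I'll lower gently and watch the force.

move_arm([
  [0, 0, -0.3, 0, 0, 0],
  [0, 0, -0.3, 0, 0, 0],
  [0, 0, -0.2, 0, 0, 0],
  [0, 0, -0.2, 0, 0, 0],
  [0, 0, 0, 0, 0, 0],
])

```text
clock: 8.6
position: [0.4807, 0.2387, 0.0816]
ee_rot: [-1.703, -2.64, 0.001]
force: [-0.7, -0.9, -4.5]
width: 0.611
```

move_arm([
  [0, 0, -0.3, 0, 0, 0],
  [0, 0, -0.3, 0, 0, 0],
  [0, 0, -0.2, 0, 0, 0],
  [0, 0, 0, 0, 0, 0],
])

```text
clock: 9.0
position: [0.4807, 0.2388, 0.0735]
ee_rot: [-1.703, -2.64, 0.001]
force: [-0.4, -2.6, -6.1]
width: 0.61
```

move_arm([
  [0, -0.1, -0.3, 0, 0, 0],
  [0, 0, -0.3, 0, 0, 0],
  [0, 0, -0.2, 0, 0, 0],
  [0, 0, -0.1, 0, 0, 0],
  [0, 0, 0, 0, 0, 0],
])

```text
clock: 9.5
position: [0.4809, 0.2382, 0.0648]
ee_rot: [-1.703, -2.64, -0.0]
force: [-1.1, -0.2, -3.9]
width: 0.608
```

Seated height should be a TCP z of about 0.0632.

move_arm([
  [0, 0, -0.1, 0, 0, 0],
  [0, 0, -0.1, 0, 0, 0],
  [0, 0, -0.1, 0, 0, 0],
  [0, 0, 0, 0, 0, 0],
])

```text
clock: 9.9
position: [0.4808, 0.2383, 0.0632]
ee_rot: [-1.702, -2.64, -0.001]
force: [-6.9, -2.8, 15.3]
width: 0.611
```

The jar met the floor at exactly the seated height, with +15 N. Next I'll release it and rise to cap height.

move_arm([
  [0, 0, 0.1, 0, 0, 0],
  [0, 0, 0, 0, 0, 0],
  [0, 0, 0, 0, 0, 0],
  [0, 0, 0, 0, 0, 0],
  [0, 0, 1, 0, 0, 0],
  [0, 0, 1, 0, 0, 0],
  [0, 0, 1, 0, 0, 0],
  [0, 0, 0, 0, 0, 0],
], grip=1)

```text
clock: 10.7
position: [0.482, 0.2386, 0.0949]
ee_rot: [1.702, 2.639, 0.005]
force: [-0.3, 0.6, 0.1]
width: 1.0
```

```bash
python3 - <<'E'
from fit import *
s=monitor.observe();p=s['position'];print(p,s['width'],s['force'],s['joints'].round(2) if hasattr(s['joints'],'round') else s['joints'])
im,*C=cam('scene')
o=proj(*C,[p[0],p[1],.05]).astype(int)-[50,45]; c=cv2.resize(im[o[1]:o[1]+75,o[0]:o[0]+100],None,fx=8,fy=8,interpolation=cv2.INTER_CUBIC)
for q in(disc(.4821,.2399,.054,.075,.0945),):
    e=np.array([proj(*C,x) for x in q]);k=len(q)//2
    for g in(e[:k],e[k:]): cv2.polylines(c,[np.round((g-o+.5)*8-.5).astype(np.int32)],True,(0,255,0),1)
save('seated.png',c)
E
```

```text
[0.48199222 0.23857473 0.09485701] 0.9997541827132841 [-0.29793143  0.5521109   0.10181105] [-0.81  0.48  0.34  1.97 -0.24  0.72  0.1 ]
```

View pics/seated.png

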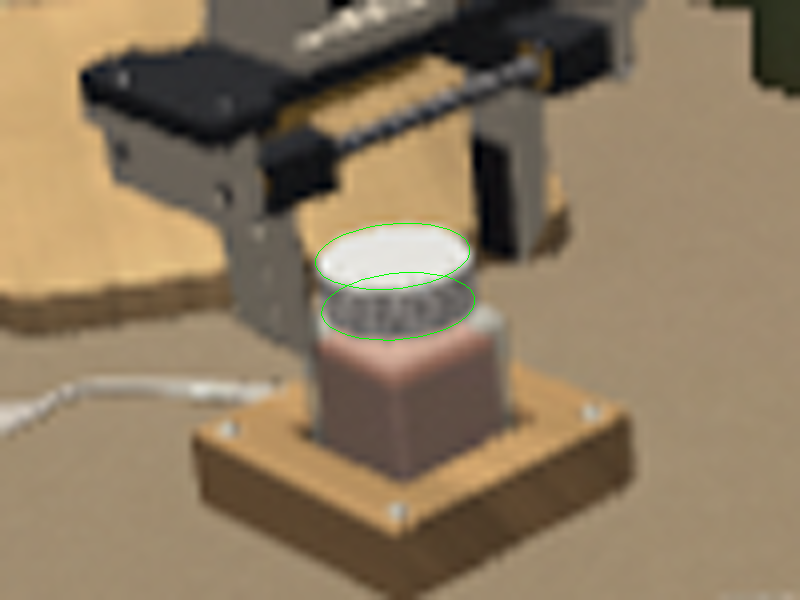

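The jar is seated: the cap lies exactly in the predicted ellipse centred at (395,257), upright, with the shoulder level and the jar down in the recess. Gripping the cap.

move_arm([
  [0, 0, 0, 0, 0, 0],
  [0, 0, 0, 0, 0, 0],
  [0, 0, 0, 0, 0, 0],
  [0, 0, 0, 0, 0, 0],
  [0, 0, 0, 0, 0, 0],
  [0, 0, 0, 0, 0, 0],
  [0, 0, 0, 0, 0, 0],
], grip=0, force=45)

```text
clock: 11.45
position: [0.4809, 0.238, 0.0929]
ee_rot: [-1.703, -2.64, 0.0]
force: [0.1, -0.5, 0.5]
width: 0.571
```

move_arm([
  [0, 0, 0, 0, 0, 4],
  [0, 0, 0, 0, 0, 4],
  [0, 0, 0, 0, 0, 4],
  [0, 0, 0, 0, 0, 4],
  [0, 0, 0, 0, 0, 4],
])

```text
clock: 11.95
position: [0.4804, 0.2366, 0.0929]
ee_rot: [-1.217, -2.896, 0.003]
force: [-3.4, -5.2, 4.1]
width: 0.567
```

```bash
python3 - <<'E'
from h import *
s=monitor.observe();R=cv2.Rodrigues(np.array(s['ee_rot']))[0];print(np.degrees(np.arctan2(R[1,1],R[0,1])),R[:,2].round(3),[np.round(s[k],3) for k in('position','force','ft_torque','width','joints')])
E
```

```text
44.41682477513821 [-0.002 -0.002 -1.   ] [array([0.48 , 0.237, 0.093]), array([-3.374, -5.229,  4.131]), array([-0.941,  0.494, -0.385]), np.float64(0.567), array([-0.734,  0.479,  0.239,  1.972, -0.167,  0.712,  0.381])]
```

Torque of -0.385 N m matches the seal friction, so the cap is turning with the gripper. I'll continue.

move_arm([
  [0, 0, 0, 0, 0, 4],
  [0, 0, 0, 0, 0, 4],
  [0, 0, 0, 0, 0, 4],
  [0, 0, 0, 0, 0, 4],
  [0, 0, 0, 0, 0, 4],
  [0, 0, 0, 0, 0, 4],
  [0, 0, 0, 0, 0, 4],
  [0, 0, 0, 0, 0, 4],
])

```text
clock: 12.75
position: [0.4802, 0.2362, 0.0929]
ee_rot: [-0.372, -3.118, 0.004]
force: [-3.5, -5.1, 6.0]
width: 0.567
```

move_arm([
  [0, 0, 0, 0, 0, 4],
  [0, 0, 0, 0, 0, 4],
  [0, 0, 0, 0, 0, 4],
  [0, 0, 0, 0, 0, 4],
  [0, 0, 0, 0, 0, 4],
  [0, 0, 0, 0, 0, 4],
  [0, 0, 0, 0, 0, 4],
  [0, 0, 0, 0, 0, 0],
])

```text
clock: 13.55
position: [0.4803, 0.236, 0.0929]
ee_rot: [0.393, -3.115, 0.003]
force: [-3.0, -6.1, 7.0]
width: 0.571
```

```bash
python3 - <<'E'
from h import *
s=monitor.observe();R=cv2.Rodrigues(np.array(s['ee_rot']))[0];print(np.degrees(np.arctan2(R[1,1],R[0,1])),R[:,2].round(3),[np.round(s[k],3) for k in('position','force','ft_torque','width','joints')])
E
```

```text
104.37789536207482 [-0.002 -0.002 -1.   ] [array([0.48 , 0.236, 0.093]), array([-3.014, -6.124,  7.001]), array([-1.237,  0.679, -0.22 ]), np.float64(0.571), array([-0.523,  0.475, -0.047,  1.954,  0.034,  0.717,  1.232])]
```

Turned 80° with no jump. That puts the seal at about 1.25 rad after play. I'll test the lift gently, watching Fz.

move_arm([
  [0, 0, 0.1, 0, 0, 0],
  [0, 0, 0.2, 0, 0, 0],
  [0, 0, 0.2, 0, 0, 0],
  [0, 0, 0, 0, 0, 0],
])

```text
clock: 13.95
position: [0.4812, 0.2383, 0.0983]
ee_rot: [-0.393, 3.116, 0.0]
force: [-0.4, -1.9, -0.2]
width: 0.571
```

move_arm([
  [0, 0, 0.4, 0, 0, 0],
  [0, 0, 0.8, 0, 0, 0],
  [0, 0, 1, 0, 0, 0],
  [0, 0, 1, 0, 0, 0],
  [0, 0, 1, 0, 0, 0],
  [0, 0, 0.6, 0, 0, 0],
  [0, 0, 0, 0, 0, 0],
  [0, 0, 0, 0, 0, 0],
])

```text
clock: 14.75
position: [0.4809, 0.238, 0.146]
ee_rot: [-0.393, 3.117, 0.0]
force: [0.9, 0.4, -1.7]
width: 0.572
```

```bash
python3 - <<'E'
from fit import *
s=monitor.observe();p=s['position'];R=cv2.Rodrigues(np.array(s['ee_rot']))[0];print(p,R[:,2].round(3),s['width'],s['force'])
im,*C=cam('scene')
o=proj(*C,[p[0],p[1],.07]).astype(int)-[50,45]; c=cv2.resize(im[o[1]:o[1]+75,o[0]:o[0]+100],None,fx=8,fy=8,interpolation=cv2.INTER_CUBIC)
save('end.png',c)
E
```

```text
[0.48094772 0.23803251 0.14603985] [ 0.  0. -1.] 0.5716490233485803 [ 0.91755843  0.40291598 -1.68075787]
```

View pics/end.png

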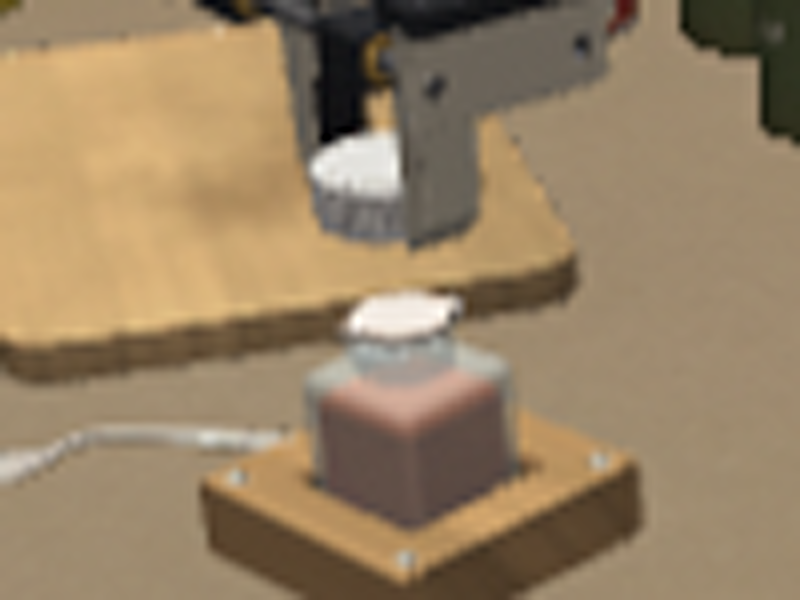

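The cap at (390,185) is held level, and directly below it the open jar's white ring is at (405,315) with the jar still seated in the block. Handing in.

```bash
python3 -c "
from h import *
print(workorder.sign_off())"
```

```text
the job is handed in; nothing more can be done
None
```

The job is done and handed in at about 15 s on the robot's clock. I set the square jar in the block's recess, twisted its metal cap anticlockwise 80°, and lifted the cap straight off. The arm still holds the cap level about 3.6 cm above the jar's mouth.

**Checks that agreed**
- **Seating:** the jar met the recess floor at the predicted height (grasp point at 63.2 mm). In the picture, the cap lay on the outline expected for a seated jar.
- **Twist:** a 0.385 N m reading at the wrist early in the turn matched the seal's friction. The cap then lifted with almost no pull, so it had let go.
- **Final picture:** the jar stands down in the block with its white ring on the mouth. The tool points straight down, and the gripper is 0.57 open on the cap.

**Checks that disagreed**
- **Camera positions:** the two cameras differed by 3–4 mm on the jar and the block, and by about 9° on the jar's yaw. I used values in between.
- **Jar outline:** before insertion, the held jar's outline sat about 2 px above its prediction. I put that down to rounded glass corners, and the jar then went in with little contact force.
- **Sideways drift:** the grasp point moved about 2 mm, with about 6 N of side force, during the twist. It returned when the cap came free.
- **Other objects:** I did not take a final picture of the rest of the scene. The arm passed well above those things.

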